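# Switch on the extractor at its guarded toggle

## Task

Switch on the dust extractor at the bench switch box with the red guard: lift the red guard until it stands upright, flip the metal toggle beneath it all the way over from the red dot to the green dot, then lower the guard flat again. Keep the guard of the other box, the blue one, shut.

Things in the scene. Friction and masses are not known exactly. Their poses are not given: they have to be found in the camera images.
- red_box: Grey switch box with the red guard, fixed to the bench, 130 (x) x 100 (y) x 50 mm high, flange 150 x 118 x 5. Origin: centre of its underside; z up, x away from the robot (turned up to 20 degrees) to the hinge side, y left; offsets here are in this frame, mm. Guard: red plate 95 x 90 with 26 deep side cheeks, top 92 high when shut. An equal box has a blue guard; their places may be swapped.
- red_bar (a point): Centre of the red guard's bar: round, black, 12 mm thick, 60 mm long between two steel arms, parallel to the box's y; held 30 mm ahead of and above the guard's front edge, 122 mm over the bench when shut. Pinch it from above, jaws closing along the box's x; it turns between the jaws as the guard swings.
- red_guard (a joint): Red guard's angle a, rad: 0 shut flat, 1.57 upright, 2.0 stop, leaning away from the robot. Stiff hinge along the box's y through (55, 0, 86) mm: stays where left, about 2 N at the bar moves it. Bar centre in the box's frame, mm: x = 55 - 125 cos a + 36 sin a, y = 0, z = 86 + 125 sin a + 36 cos a.
- red_toggle (a joint): Steel toggle lever under the red guard, rad: 0 leans 0.6 rad left (+y) to the red dot, 1.2 leans 0.6 rad right (-y) to the green dot; stops at both ends. Pivot at (-20, 0, 51.5) mm in the box's frame, on its flat top (50 high), dots at y = +30 and -30. Lever 10 mm thick, tip 36 mm from the pivot; stays where left, about 2 N sideways moves it.
- blue_guard (a joint): Angle of the blue guard on the other box, rad: 0 shut; leave it shut.

How it is judged (in metres and radians):
On the way, in this order (a step that is already met when the one before it is completed fails the run):
1. the red guard is lifted upright (within about 12 degrees, or beyond) with the toggle still on the red-dot side (value of joint red_guard above 1.35 rad and value of joint red_toggle below 0.4 rad), for 0.2 s.
2. the toggle is flipped to the green-dot side while the guard is open (value of joint red_toggle above 0.95 rad and value of joint red_guard above 1 rad), for 0.2 s.
At the end, for the whole second after the job is handed in: The red guard is down within 10 degrees of flat, the toggle beneath it is within 0.25 rad (14 degrees) of its stop on the green-dot side, and the blue guard is shut within 10 degrees (value of joint each of red_guard, blue_guard below 0.175 rad and value of joint red_toggle above 0.95 rad); the robot touches nothing.
It fails at once if the blue guard is lifted by more than 17 degrees (value of joint blue_guard above 0.3 rad).
It also fails if it takes over 56 s, if anything falls off the work surface, if the arm or the gripper's body presses on something with over 40 N, if the wrist force passes 120 N, or if a joint passes its speed limit or range.

## Robot

A 6-joint arm with a two-finger parallel gripper is mounted at the origin on a cart in front of the work surface, level with it; the furniture and walls round the work are solid. World frame = base frame: x ahead of the robot, y to its left, z up, the work surface at z = 0. Lengths are in mm, angles in rad, forces in N, time in s.
With the tool pointing down it reaches from about 275 to 750 mm from the base axis. Payload 10.2 kg.
Tool frame: the origin (TCP) lies at the very end of the fingers, on their centre line; the grasp point (between the pads) lies 19 mm behind it; z points along the fingers, y is the line along which they close (so a half turn about z gives the same grasp; the last joint's range is limited). The gripper opens to 85 mm and grips with 20 to 120 N. Pads are 22 mm wide; open, the fingers measure 114 mm over their backs; the gripper's body (76 mm by 85 mm) begins 54 mm behind the grasp point. The pads swing forward as they close: fully open they stand 13 mm farther back than shut.
Start: joints at [0.954, 0.313, 1.498, -0, 1.331, -0.223], TCP at [201.456, 484.816, 231.294] pointing down, gripper open.
Joint ranges: [-2.94, 2.94], [-0.97, 2.17], [0.19, 2.56], [-1.23, 4.37], [0.02, 3.11], [-2.88, 2.88]. Speed limits (rad/s): [2.39, 2.39, 3.01, 3.14, 3.14, 3.14].

## Interface

Orientations are given as a unit quaternion [w, x, y, z].
In Python, from rig import ctrl gives the robot as it stands.
- The arm moves only by the shell command python3 -m inch 'ROWS' [OPENING] [FORCE]. ROWS is text: rows parted by semicolons, each of 6 numbers parted by spaces: the shift along the tool's x, y, z in mm, then the turn, a rotation vector about the tool's x, y, z in units of 6 degrees (1.0 is 6 degrees). A call has exactly 10 rows; each row shifts and turns the commanded pose from where the row before left it, along the tool's axes as they then stand; what a row does not reach is not made up. A row lasts 1/12 s, in which the tool goes at most 41.7 mm and 7.16 degrees, less where a joint would pass 70% of its speed; a pose out of reach is approached as far as the arm can. A call with a gripper value outside its range is refused whole. OPENING is the opening, from 0 (shut) to 1 (fully open), set as the call begins (- or left out, the last holds). The fingers move at their own pace and stop on an object; FORCE is the grip in N (left out, the last holds). Time passes only in rows, so rows that do not move let the fingers close, or fill a call up. It gives the time, the measured TCP pose, the force, the opening and the grip force at its end, in the units of the state.
- ctrl.sense(): the state, without advancing time (a new reading comes with each control period).
- ctrl.capture(name): name is "scene" or "top"; returns a dict with "image" (400x640x3 uint8, red, green, blue), "intrinsics" (3x3 intrinsics, pixels), "rvec" (rotation vector, rad) and "tvec" (3), from world to camera coordinates, as OpenCV has them. Camera axes: x right, y down, z forward; pixel columns grow to the right and rows downward; lengths in mm; the calibration is good to about 2 mm. A picture is of the moment at which its call begins. There is no depth.
- ctrl.finish_job(): hands the job in; it is judged then, once.
The state is a dict: "time_s": time; "joints": joint angles; "dq": joint speeds; "tau": joint torques, N m; "eef_pos": TCP position; "ee_rot": TCP orientation; "force": force on the tool from outside, world axes, zero at the start; "wrist_torque": the same for the moment, N m; "grip_width": opening from 0.0 (shut) to 1.0 (fully open); "grip_force": force on a finger pad.
Only numpy, scipy, OpenCV 4.12 (cv2) and the standard library are available. Lean on these libraries where they do the work, as an engineer would, in place of code of your own. Each camera call takes 0.05 s, during which the arm holds its last target. There are 200 camera calls.

## Working session

There is one attempt and no reset: what is moved stays moved. The work goes in short steps, Python scripts to look and compute and a shell command to move; the robot and the scene stay as the last step left them, time stands still between calls to the robot, and variables do not carry over. Pictures are saved under pics/ and viewed, at most 10 in all, crops included, and the job is handed in when it is done.

```bash
mkdir -p pics; ls; python3 - <<'E'
from rig import ctrl
import cv2,pickle,numpy as np
s=ctrl.sense();print(s)
d={}
for n in("scene","top"):
    c=ctrl.capture(n);d[n]=c
    cv2.imwrite(f"pics/{n}0.png",cv2.cvtColor(c["image"],cv2.COLOR_RGB2BGR))
    R=cv2.Rodrigues(np.array(c["rvec"],float))[0];print(n,-R.T@np.array(c["tvec"]).ravel(),R[2],c["intrinsics"])
pickle.dump(d,open("d0.pkl","wb"))
E
```

```text
pics
{'time_s': 0.0, 'joints': array([ 9.53591808e-01,  3.13485352e-01,  1.49845774e+00,  1.82977371e-05,
        1.33101287e+00, -2.23413290e-01]), 'dq': array([-1.55212793e-04, -8.12512475e-05,  8.61055649e-04, -1.22940667e-04,
       -1.03998496e-03,  8.49401665e-04]), 'tau': array([-2.67207106e-04, -4.12263858e+01, -2.59744245e+01, -1.31092229e-04,
        4.01465833e-03,  1.42673653e-05]), 'eef_pos': array([201.2939342 , 484.58905128, 230.70921707]), 'ee_rot': array([-2.86257191e-04,  1.95627965e-01,  9.80677946e-01, -6.18701681e-04]), 'force': array([ 0.57510756, -0.02757786, -0.65746539]), 'wrist_torque': array([ 0.02034607, -0.00775998,  0.0605836 ]), 'grip_force': 0.0, 'grip_width': 0.9999652529685802}
scene [ 205.39958409 -575.68857132  651.55289492] [ 0.35490035  0.67150156 -0.65048551] [[439.49241482   0.         322.16316738]
 [  0.         439.49241482 196.9003051 ]
 [  0.           0.           1.        ]]
top [ 323.37043488   -1.30869473 1126.72939796] [ 0.16144651 -0.01876915 -0.98670297] [[483.07521966   0.         317.50335907]
 [  0.         483.07521966 208.02455336]
 [  0.           0.           1.        ]]
```

View pics/top0.png

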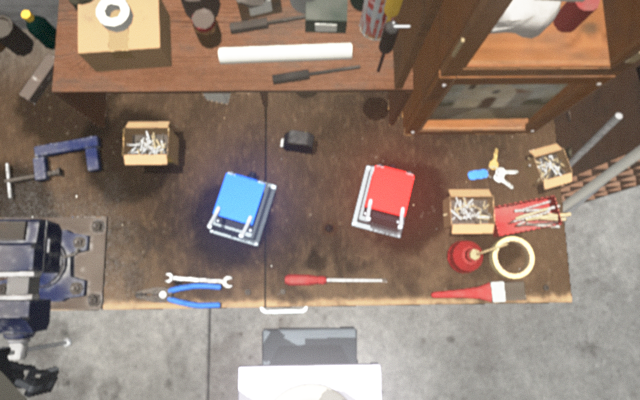

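View pics/scene0.png

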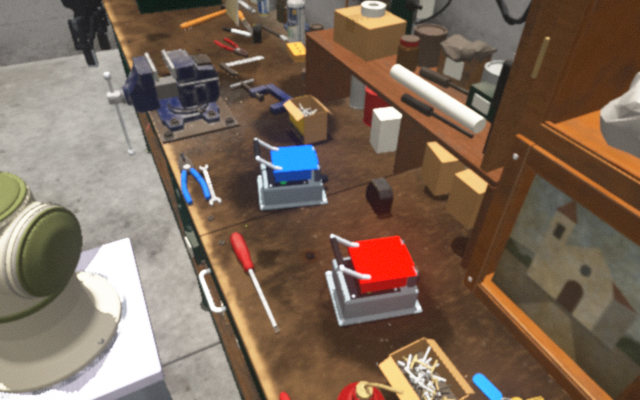

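The top view shows the blue box at about (240,208) and the red box at (387,200). In the scene view the red box is at (375,275) with its bar on the robot side. Next I'll measure the red plate and zoom in.

```bash
cat > h.py <<'E'
import cv2,numpy as np
def P(c):
    return cv2.Rodrigues(np.array(c["rvec"],float))[0],np.array(c["tvec"],float).ravel(),np.array(c["intrinsics"],float)
def ray(c,uv):
    R,t,K=P(c);uv=np.atleast_2d(np.array(uv,float))
    d=np.c_[uv,np.ones(len(uv))]@np.linalg.inv(K).T@R
    return -R.T@t,d
def plane(c,uv,z):
    o,d=ray(c,uv);return o+d*((z-o[2])/d[:,2])[:,None]
def proj(c,X):
    return cv2.projectPoints(np.atleast_2d(np.array(X,float)),np.array(c["rvec"],float),np.array(c["tvec"],float),np.array(c["intrinsics"],float),None)[0].reshape(-1,2)
E
python3 - <<'E'
import pickle
from h import *
d=pickle.load(open("d0.pkl","rb"))
for n,roi in(("top",(340,150,440,250)),("scene",(320,220,430,330))):
    c=d[n];hsv=cv2.cvtColor(c["image"],cv2.COLOR_RGB2HSV)
    m=((hsv[...,0]<8)|(hsv[...,0]>172))&(hsv[...,1]>170)&(hsv[...,2]>130)
    k=np.zeros_like(m);k[roi[1]:roi[3],roi[0]:roi[2]]=1;m=(m&k).astype(np.uint8)
    cs=cv2.findContours(m,0,1)[0];q=max(cs,key=cv2.contourArea).reshape(-1,2)
    w=plane(c,q,92)[:,:2]
    r=cv2.minAreaRect(w.astype(np.float32));print(n,r,cv2.boxPoints(r).round().tolist(),q.min(0),q.max(0))
a=d["top"]["image"][150:250,340:440];b=d["scene"]["image"][225:325,320:430]
im=np.hstack([cv2.resize(a,(400,400),interpolation=2),cv2.resize(b,(400,400),interpolation=2)])
cv2.imwrite("pics/crop.png",im[...,::-1])
E
```

```text
top ((579.1188354492188, -192.11712646484375), (43.21067810058594, 3.8707783222198486), 74.9642333984375) [[572.0, -212.0], [575.0, -213.0], [587.0, -172.0], [583.0, -171.0]] [385 166] [404 171]
scene ((526.3673706054688, -189.84866333007812), (111.50492095947266, 103.46345520019531), 75.40379333496094) [[462.0, -231.0], [562.0, -257.0], [590.0, -149.0], [490.0, -123.0]] [347 235] [415 292]
```

View pics/crop.png

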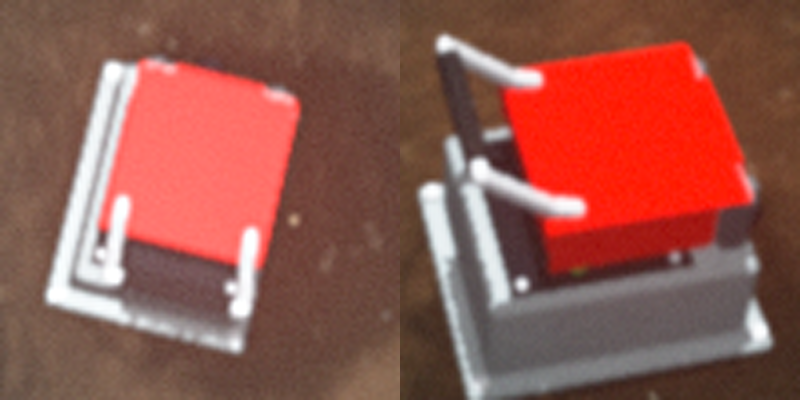

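The crop shows the guard shut with the bar (dark) between two steel arm ends: top view at about (367.5,219) and (400,227.5), scene view at about (333,236) and (341,268). I'll compute the positions.

```bash
python3 - <<'E'
import pickle
from h import *
d=pickle.load(open("d0.pkl","rb"))
t=plane(d["top"],[(367.5,218.5),(400,227)],122);s=plane(d["scene"],[(332.6,236.2),(341.2,268)],122)
print(t.round(),s.round());
c=d["top"];hsv=cv2.cvtColor(c["image"],cv2.COLOR_RGB2HSV)
m=(((hsv[...,0]<8)|(hsv[...,0]>172))&(hsv[...,1]>110)&(hsv[...,2]>150)).astype(np.uint8)
k=np.zeros_like(m);k[150:245,350:430]=1
q=max(cv2.findContours(m*k,0,1)[0],key=cv2.contourArea)
r=cv2.minAreaRect(plane(c,q.reshape(-1,2),92)[:,:2].astype(np.float32));print(r,cv2.boxPoints(r).round().tolist())
# flange corners at z=5: crop px (108,62),(50,300),(240,350)
print(plane(c,[(340+27,150+15.5),(340+12.5,150+75.3),(340+60,150+87.5)],5).round())
def frame(O,yaw):
    return lambda p: np.array([O[0]+p[0]*np.cos(yaw)-p[1]*np.sin(yaw),O[1]+p[0]*np.sin(yaw)+p[1]*np.cos(yaw),p[2]])
for yd in(-13,-15,-17):
    y=np.radians(yd);u=np.array([np.cos(y),np.sin(y)])
    print(yd,"from plate",np.array(r[0])-u*7.5, "bar from plate",np.array(r[0])-u*77.5)
E
```

```text
[[ 464. -125.  122.]
 [ 445. -193.  122.]] [[ 464. -127.  122.]
 [ 444. -194.  122.]]
((531.076171875, -180.20223999023438), (93.06934356689453, 104.06144714355469), 75.09640502929688) [[469.0, -212.0], [569.0, -239.0], [593.0, -149.0], [493.0, -122.0]]
[[ 609. -142.    5.]
 [ 465. -104.    5.]
 [ 435. -214.    5.]]
-13 from plate [ 523.76839639 -178.51510708] bar from plate [ 455.56249185 -162.76853328]
-15 from plate [ 523.83172818 -178.26109715] bar from plate [ 456.21692034 -160.14376399]
-17 from plate [ 523.90388621 -178.0094522 ] bar from plate [ 456.96255329 -157.54343287]
```

Both views agree: bar at (454,-160,122), yaw about -15.3°, and the sizes check out. I'll turn the tool to the box, then travel above the bar.

```bash
python3 -m inch '0 0 0 0 0 1.15;0 0 0 0 0 1.15;0 0 0 0 0 1.15;0 0 0 0 0 1.15;0 0 0 0 0 1.15;0 0 0 0 0 1.15;0 0 0 0 0 1.15;0 0 0 0 0 1.15;0 0 0 0 0 1.15;0 0 0 0 0 1.15' 0.7
python3 -m inch '0 0 0 0 0 1.15;0 0 0 0 0 1.13;-15 11 0 0 0 0;-27 20 0 0 0 0;-27 20 0 0 0 0;-27 20 0 0 0 0;-27 20 0 0 0 0;-27 20 0 0 0 0;-27 20 0 0 0 0;-27 20 0 0 0 0'
python3 -c "
from rig import ctrl
s=ctrl.sense();print(s['joints'],s['ee_rot'],s['eef_pos'])"
```

```text
time_s: 0.93
eef_pos: [201.4, 484.7, 230.9]
ee_rot: [0.0, 0.719, 0.695, -0.0]
force: [-1.0, -0.2, -0.2]
grip_width: 0.696
grip_force: 0.0
time_s: 1.77
eef_pos: [293.5, 246.8, 231.1]
ee_rot: [-0.0, 0.795, 0.607, -0.0]
force: [1.5, 0.2, 0.4]
grip_width: 0.7
grip_force: 0.0
[ 3.91057856e-01 -7.21116154e-03  1.87532377e+00 -1.57015288e-05
  1.27372103e+00  6.56642540e-01] [-2.39063366e-05  7.94502688e-01  6.07260623e-01 -1.18339983e-04] [293.49417815 246.79803404 231.14994633]
```

```bash
python3 -m inch '-27 20 0 0 0 0;-27 20 0 0 0 0;-27 20 0 0 0 0;-27 20 0 0 0 0;-27 20 0 0 0 0;-27 20 0 0 0 0;-27 20 0 0 0 0;-27 20 0 0 0 0;-27 20 0 0 0 0;-27 20 0 0 0 0'
python3 -m inch '-27 20 0 0 0 0;-27 20 0 0 0 0;-20 15 0 0 0 0;-6 7 10 0 0 0;0 0 20 0 0 0;0 0 15 0 0 0;0 0 0 0 0 0;0 0 0 0 0 0;0 0 0 0 0 0;0 0 0 0 0 0'
cat > look.py <<'E'
import sys,cv2,pickle,numpy as np
from rig import ctrl
s=ctrl.sense();print(s['eef_pos'].round(1),s['ee_rot'].round(3),s['joints'].round(2))
d={n:ctrl.capture(n) for n in("scene","top")}
pickle.dump(d,open("d.pkl","wb"))
a=d["top"]["image"][120:270,310:460];b=d["scene"]["image"][160:340,280:460]
cv2.imwrite(f"pics/{sys.argv[1]}.png",np.hstack([cv2.resize(a,(400,400),interpolation=2),cv2.resize(b,(400,400),interpolation=2)])[...,::-1])
E
python3 look.py l1
```

```text
time_s: 2.6
eef_pos: [415.6, -66.5, 231.1]
ee_rot: [-0.0, 0.795, 0.607, -0.0]
force: [0.3, 0.6, -0.4]
grip_width: 0.709
grip_force: 0.0
time_s: 3.43
eef_pos: [454.6, -158.2, 187.2]
ee_rot: [0.001, 0.795, 0.607, 0.0]
force: [-0.4, 0.1, -0.3]
grip_width: 0.698
grip_force: 0.0
[ 454.6 -158.2  187.2] [0.001 0.795 0.607 0.   ] [-0.58  0.26  1.69  0.    1.19 -0.31]
```

View pics/l1.png

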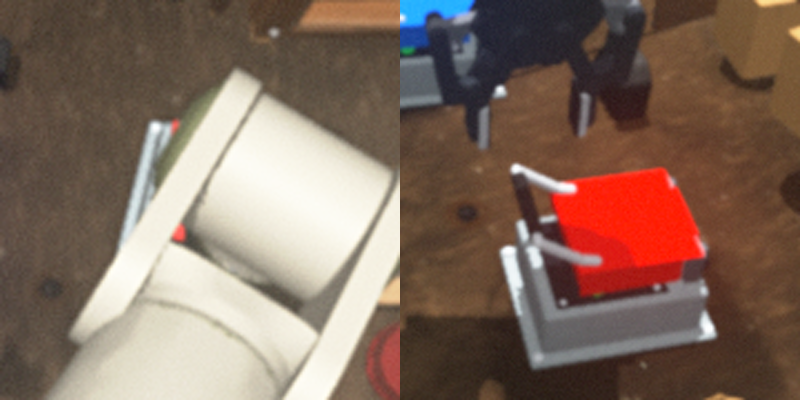

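The fingers straddle the line above the bar, roughly at crop (530,130). I'll descend and grip, and work out furniture clearance and the lift path in the same turn.

```bash
python3 -m inch '-1 0 10 0 0 0;0 0 10 0 0 0;0 0 10 0 0 0;0 0 10 0 0 0;0 0 10 0 0 0;0 0 10 0 0 0;0 0 10 0 0 0;0 0 10 0 0 0;0 0 4 0 0 0;0 0 0 0 0 0'
python3 -m inch '0 0 0 0 0 0;0 0 0 0 0 0;0 0 0 0 0 0;0 0 0 0 0 0;0 0 0 0 0 0;0 0 0 0 0 0;0 0 0 0 0 0;0 0 0 0 0 0;0 0 0 0 0 0;0 0 0 0 0 0' 0 40
python3 - <<'E'
import pickle
from h import *
d=pickle.load(open("d0.pkl","rb"))
for n,a,b in(("shelf corner",(413,92),(490,168)),("cabinet foot",(405,130),(478,287))):
    o1,r1=ray(d["top"],a);o2,r2=ray(d["scene"],b)
    A=np.stack([r1[0],-r2[0]],1);k,res,*_=np.linalg.lstsq(A,o2-o1,rcond=None)
    print(n,(o1+k[0]*r1[0]).round(),(o2+k[1]*r2[0]).round())
f=lambda a:np.array([55-125*np.cos(a)+36*np.sin(a),86+125*np.sin(a)+36*np.cos(a)])
aa=np.arange(0,1.61,.08);p=np.array([f(a) for a in aa]);print(np.c_[aa[1:],np.diff(p,axis=0)].round(1))
E
```

```text
time_s: 4.37
eef_pos: [453.6, -159.0, 101.2]
ee_rot: [-0.001, 0.795, 0.607, -0.0]
force: [-0.4, 1.0, 0.2]
grip_width: 0.697
grip_force: 0.0
time_s: 5.2
eef_pos: [455.2, -159.7, 102.9]
ee_rot: [0.002, 0.795, 0.607, 0.001]
force: [5.2, -0.3, -1.2]
grip_width: 0.121
grip_force: 38.9
shelf corner [ 693. -206.  243.] [ 695. -207.  244.]
cabinet foot [ 705. -243.  -20.] [ 716. -250.  -15.]
[[ 0.1  3.3  9.9]
 [ 0.2  4.1  9.6]
 [ 0.2  4.8  9.2]
 [ 0.3  5.5  8.8]
 [ 0.4  6.2  8.3]
 [ 0.5  6.9  7.8]
 [ 0.6  7.5  7.2]
 [ 0.6  8.   6.6]
 [ 0.7  8.5  6. ]
 [ 0.8  9.   5.3]
 [ 0.9  9.4  4.5]
 [ 1.   9.7  3.8]
 [ 1.  10.   3. ]
 [ 1.1 10.2  2.2]
 [ 1.2 10.3  1.4]
 [ 1.3 10.4  0.5]
 [ 1.4 10.4 -0.3]
 [ 1.4 10.3 -1.1]
 [ 1.5 10.2 -2. ]
 [ 1.6 10.  -2.8]]
```

The grip is good at width 0.121 (about 10–12 mm). The shelf edge is at x≈693, so the upright pose at x≈611 clears it. Lifting along the arc.

```bash
python3 -m inch '0 3.3 -9.9 0 0 0;0 4.1 -9.6 0 0 0;0 4.8 -9.2 0 0 0;0 5.5 -8.8 0 0 0;0 6.2 -8.3 0 0 0;0 6.9 -7.8 0 0 0;0 0 0 0 0 0;0 0 0 0 0 0;0 0 0 0 0 0;0 0 0 0 0 0'
```

```text
time_s: 6.03
eef_pos: [482.5, -167.1, 156.2]
ee_rot: [-0.001, 0.795, 0.607, -0.001]
force: [-8.7, 1.3, 6.9]
grip_width: 0.124
grip_force: 39.6
```

```bash
python3 -m inch '0 7.5 -7.2 0 0 0;0 8 -6.6 0 0 0;0 8.5 -6 0 0 0;0 9 -5.3 0 0 0;0 9.4 -4.5 0 0 0;0 9.7 -3.8 0 0 0;0 10 -3 0 0 0;0 0 0 0 0 0;0 0 0 0 0 0;0 0 0 0 0 0'
python3 -m inch '0 10.2 -2.2 0 0 0;0 10.3 -1.4 0 0 0;0 10.4 -0.5 0 0 0;0 10.4 0.3 0 0 0;0 10.3 1.1 0 0 0;0 10.2 2 0 0 0;0 10 2.8 0 0 0;0 0 0 0 0 0;0 0 0 0 0 0;0 0 0 0 0 0'
python3 look.py l2
```

```text
time_s: 6.87
eef_pos: [543.9, -183.9, 193.4]
ee_rot: [0.001, 0.795, 0.607, 0.0]
force: [-1.8, -0.2, 5.9]
grip_width: 0.126
grip_force: 41.4
time_s: 7.7
eef_pos: [612.7, -202.7, 190.4]
ee_rot: [0.0, 0.795, 0.607, -0.0]
force: [0.0, -1.4, 2.2]
grip_width: 0.122
grip_force: 42.3
[ 612.7 -202.7  190.4] [ 0.     0.795  0.607 -0.   ] [-0.5   0.61  1.15 -0.    1.38 -0.23]
```

View pics/l2.png

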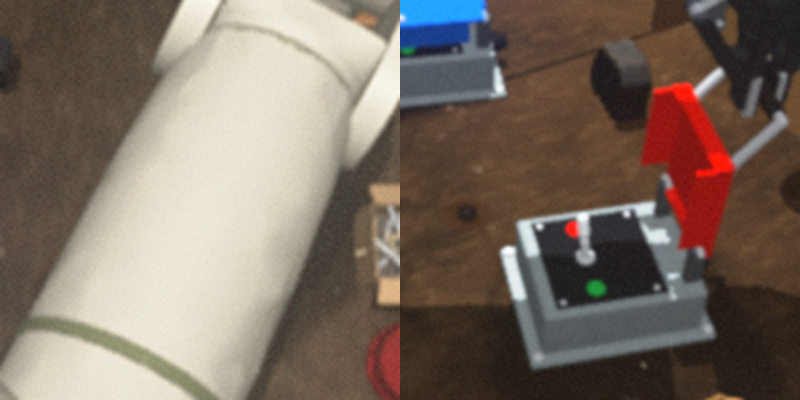

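The guard stands upright. The toggle is at crop (583,225), leaning to the red dot, with its pivot at about (585,257). I'll release, rise, and go back beside the toggle.

```bash
python3 -m inch '0 0 0 0 0 0;0 0 0 0 0 0;0 0 0 0 0 0;0 0 0 0 0 0;0 0 -10 0 0 0;0 0 -15 0 0 0;0 0 -20 0 0 0;0 0 -10 0 0 0;5 -5 0 0 0 0;5 -15 0 0 0 0' 0.4
python3 -m inch '5 -15 0 0 0 0;5 -15 0 0 0 0;5 -20 0 0 0 0;5 -20 0 0 0 0;10 -20 0 0 0 0;5 -10 0 0 0 0;0 0 0 -1 0 0;0 0 0 -1 0 0;0 0 0 0 0 0;0 0 0 0 0 0' 0
python3 - <<'E'
import pickle
from h import *
from rig import ctrl
from scipy.spatial.transform import Rotation as Ro
d=pickle.load(open("d.pkl","rb"));print(plane(d["scene"],[(363.25,274.5)],54).round(),"pivot, expect 503 -173")
s=ctrl.sense();y=np.radians(-15.3);u=np.array([np.cos(y),np.sin(y),0]);v=np.array([-u[1],u[0],0])
T=np.array([522,-178.5,0])+u*-28+v*45+np.array([0,0,70])
q=s["ee_rot"];M=Ro.from_quat([q[1],q[2],q[3],q[0]]).as_matrix()
print("tool delta",M.T@(T-s["eef_pos"]),"box pos",[(s["eef_pos"]-[522,-178.5,0])@w for w in(u,v)],M.round(2))
E
```

```text
time_s: 8.63
eef_pos: [596.6, -187.6, 244.7]
ee_rot: [0.0, 0.795, 0.607, 0.0]
force: [-0.0, -1.1, 0.4]
grip_width: 0.398
grip_force: 0.0
time_s: 9.47
eef_pos: [508.0, -127.0, 245.0]
ee_rot: [0.082, 0.79, 0.604, 0.063]
force: [0.2, 0.1, -0.1]
grip_width: -0.0
grip_force: 0.0
[[ 502. -174.   54.]] pivot, expect 503 -173
tool delta [ -1.01309647 -36.87848285 171.11946951] box pos [np.float64(-27.050552253867036), np.float64(45.977230452415625)] [[ 0.26  0.94  0.2 ]
 [ 0.96 -0.26 -0.05]
 [ 0.    0.21 -0.98]]
```

```bash
python3 -m inch '0 -3.5 17 0 0 0;0 -3.5 17 0 0 0;0 -3.5 17 0 0 0;0 -3.5 17 0 0 0;0 -3.5 17 0 0 0;0 -3.5 17 0 0 0;0 -3.5 17 0 0 0;0 -3.5 17 0 0 0;0 -3.5 17 0 0 0;0 -2.5 17 0 0 0'
python3 -m inch '-3 0 0 0 0 0;-4 0 0 0 0 0;-4 0 0 0 0 0;-4 0 0 0 0 0;-4 0 0 0 0 0;-4 0 0 0 0 0;-4 0 0 0 0 0;-2 0 0 0 0 0;0 0 0 0 0 0;0 0 0 0 0 0'
python3 look.py l3
```

```text
time_s: 10.3
eef_pos: [511.3, -128.2, 70.4]
ee_rot: [0.082, 0.79, 0.604, 0.063]
force: [0.6, 0.4, 0.0]
grip_width: 0.001
grip_force: 0.0
time_s: 11.13
eef_pos: [503.2, -156.3, 71.7]
ee_rot: [0.083, 0.79, 0.604, 0.063]
force: [0.8, -0.3, -0.4]
grip_width: 0.0
grip_force: 0.0
[ 503.2 -156.3   71.7] [0.083 0.79  0.604 0.063] [-0.55  0.41  1.84  0.09  0.69 -0.35]
```

View pics/l3.png

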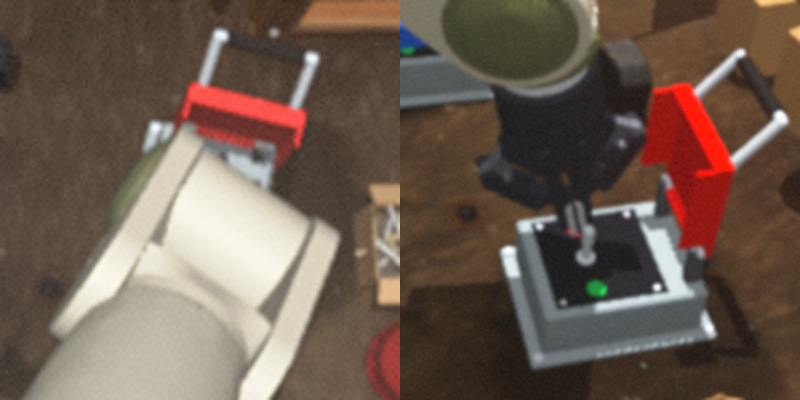

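The finger is against the lever's left side, with the lever at crop (590,235). I'll push on towards the green dot and watch the force.

```bash
python3 -m inch '-3 0 0 0 0 0;-3 0 0 0 0 0;-3 0 0 0 0 0;-3 0 0 0 0 0;-2 0 0 0 0 0;0 0 0 0 0 0;0 0 0 0 0 0;0 0 0 0 0 0;0 0 0 0 0 0;0 0 0 0 0 0'
python3 -m inch '-2 0 0 0 0 0;0 0 0 0 0 0;-1 0 0 0 0 0;0 0 0 0 0 0;0 0 0 0 0 0;0 0 0 0 0 0;0 0 0 0 0 0;0 0 0 0 0 0;0 0 0 0 0 0;0 0 0 0 0 0'
python3 look.py l4
```

```text
time_s: 12.07
eef_pos: [499.8, -169.7, 71.9]
ee_rot: [0.083, 0.79, 0.604, 0.063]
force: [-0.0, -0.4, -0.4]
grip_width: 0.001
grip_force: 0.0
time_s: 12.9
eef_pos: [498.8, -172.4, 71.8]
ee_rot: [0.083, 0.79, 0.604, 0.063]
force: [0.8, 3.5, -0.6]
grip_width: 0.005
grip_force: 1.8
[ 498.8 -172.4   71.8] [0.083 0.79  0.604 0.063] [-0.59  0.42  1.84  0.1   0.69 -0.39]
```

View pics/l4.png

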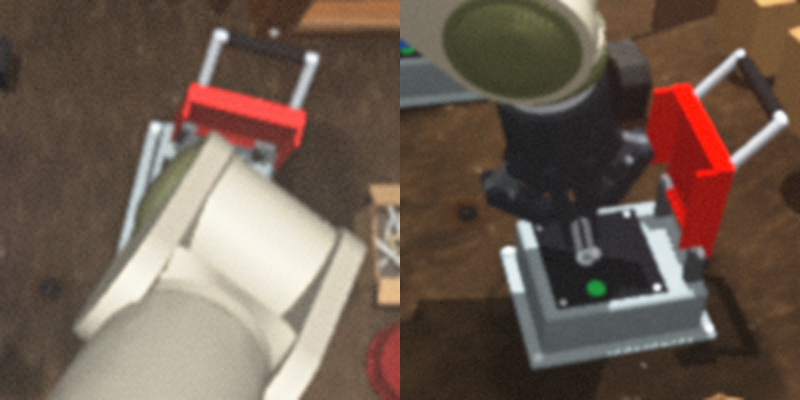

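```bash
python3 -m inch '-2 0 0 0 0 0;0 0 0 0 0 0;-2 0 0 0 0 0;0 0 0 0 0 0;0 0 0 0 0 0;0 0 0 0 0 0;0 0 0 0 0 0;0 0 0 0 0 0;0 0 0 0 0 0;0 0 0 0 0 0'
python3 -m inch '-1.5 0 0 0 0 0;0 0 0 0 0 0;-1.5 0 0 0 0 0;0 0 0 0 0 0;0 0 0 0 0 0;0 0 0 0 0 0;0 0 0 0 0 0;0 0 0 0 0 0;0 0 0 0 0 0;0 0 0 0 0 0'
```

```text
time_s: 13.83
eef_pos: [498.2, -173.6, 71.7]
ee_rot: [0.081, 0.79, 0.604, 0.065]
force: [7.6, 22.0, 3.1]
grip_width: 0.001
grip_force: 9.7
time_s: 14.67
eef_pos: [497.7, -174.3, 71.6]
ee_rot: [0.08, 0.79, 0.604, 0.066]
force: [13.8, 35.3, 3.5]
grip_width: -0.002
grip_force: 16.1
```

The force climbed to 35 N with no further motion, so the toggle is at its stop. Backing off, rising and checking.

```bash
python3 -m inch '5 0 0 0 0 0;8 0 0 0 0 0;2 0 -5 0 0 0;0 0 -20 0 0 0;0 0 -30 0 0 0;0 0 -30 0 0 0;0 0 -30 0 0 0;0 0 -30 0 0 0;0 0 -15 0 0 0;0 0 0 0 0 0'
python3 look.py l5
```

```text
time_s: 15.5
eef_pos: [469.5, -157.3, 232.5]
ee_rot: [0.087, 0.79, 0.603, 0.064]
force: [0.6, 0.1, 0.4]
grip_width: -0.0
grip_force: 0.0
[ 469.5 -157.3  232.5] [0.087 0.79  0.603 0.064] [-0.6   0.13  1.74  0.08  1.07 -0.36]
```

View pics/l5.png

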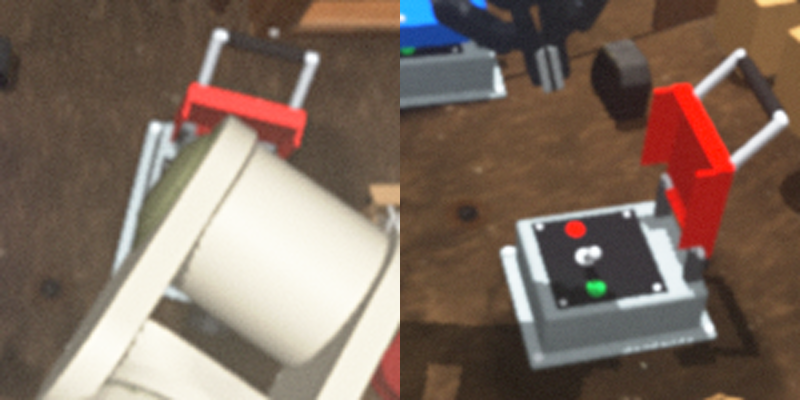

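The lever now points toward the scene camera, its tip at crop (594,253) on the green side. I'll check the angle by projection and work out the return to the bar.

```bash
python3 - <<'E'
import pickle
from h import *
d=pickle.load(open("d.pkl","rb"))["scene"];y=np.radians(-15.3)
u=np.array([np.cos(y),np.sin(y),0]);v=np.array([-u[1],u[0],0]);O=np.array([522,-178.5,0])
for t in(.8,.95,1.2):
    l=.6-t;p=O-20*u+v*36*np.sin(l)+np.array([0,0,51.5+36*np.cos(l)])
    print(t,((proj(d,p)-[280,160])/.45+[400,0]).round(1))
print(((proj(d,O-20*u+[0,0,51.5])-[280,160])/.45+[400,0]).round(1))
e=np.array([612.7,-202.7])-[469.5,-157.3];print(e@u[:2],e@v[:2])
E
```

```text
0.8 [[591.2 232.2]]
0.95 [[592.9 238.7]]
1.2 [[595.4 250.4]]
[[584.9 255. ]]
150.10445879158465 -6.004286042942599
```

```bash
python3 -m inch '0 0 0 1 0 0;0 0 0 1 0 0;0 0 -10 0 0 0;0 0 -10 0 0 0;0 0 0 0 0 0;0 0 0 0 0 0;0 0 0 0 0 0;0 0 0 0 0 0;0 0 0 0 0 0;0 0 0 0 0 0' 0.45
```

```text
time_s: 16.43
eef_pos: [468.7, -156.0, 248.2]
ee_rot: [0.0, 0.795, 0.607, 0.0]
force: [-0.3, 0.8, -0.2]
grip_width: 0.448
grip_force: 0.0
```

The tip matches 1.2 rad. Going back to the bar and gripping it.

```bash
python3 -m inch '-1 12 0 0 0 0;-1 20 0 0 0 0;-1 20 0 0 0 0;-1 20 0 0 0 0;-1 20 0 0 0 0;-1 20 0 0 0 0;-1 20 0 0 0 0;0 12 0 0 0 0;0 7 0 0 0 0;0 0 0 0 0 0'
python3 -m inch '0 0 10 0 0 0;0 0 10 0 0 0;0 0 10 0 0 0;0 0 10 0 0 0;0 0 8 0 0 0;0 0 7 0 0 0;0 0 3 0 0 0;0 0 0 0 0 0;0 0 0 0 0 0;0 0 0 0 0 0'
python3 -m inch '0 0 0 0 0 0;0 0 0 0 0 0;0 0 0 0 0 0;0 0 0 0 0 0;0 0 0 0 0 0;0 0 0 0 0 0;0 0 0 0 0 0;0 0 0 0 0 0;0 0 0 0 0 0;0 0 0 0 0 0' 0 40
```

```text
time_s: 17.27
eef_pos: [613.5, -202.8, 247.4]
ee_rot: [-0.0, 0.795, 0.607, -0.0]
force: [-0.2, -0.4, 0.0]
grip_width: 0.449
grip_force: 0.0
time_s: 18.1
eef_pos: [612.9, -202.6, 190.9]
ee_rot: [0.0, 0.795, 0.607, 0.0]
force: [-0.4, -0.3, -0.0]
grip_width: 0.45
grip_force: 0.0
time_s: 18.93
eef_pos: [612.9, -202.6, 190.7]
ee_rot: [0.0, 0.795, 0.607, 0.0]
force: [-0.2, 0.1, 4.7]
grip_width: 0.124
grip_force: 39.2
```

Gripped. Lowering along the reverse arc.

```bash
python3 -m inch '0 -10 -2.8 0 0 0;0 -10.2 -2 0 0 0;0 -10.3 -1.1 0 0 0;0 -10.4 -0.3 0 0 0;0 -10.4 0.5 0 0 0;0 -10.3 1.4 0 0 0;0 -10.2 2.2 0 0 0;0 0 0 0 0 0;0 0 0 0 0 0;0 0 0 0 0 0'
python3 -m inch '0 -10 3 0 0 0;0 -9.7 3.8 0 0 0;0 -9.4 4.5 0 0 0;0 -9 5.3 0 0 0;0 -8.5 6 0 0 0;0 -8 6.6 0 0 0;0 -7.5 7.2 0 0 0;0 0 0 0 0 0;0 0 0 0 0 0;0 0 0 0 0 0'
python3 -m inch '0 -6.9 7.8 0 0 0;0 -6.2 8.3 0 0 0;0 -5.5 8.8 0 0 0;0 -4.8 9.2 0 0 0;0 -4.1 9.6 0 0 0;0 -3.3 9.9 0 0 0;0 0 0 0 0 0;0 0 0 0 0 0;0 0 0 0 0 0;0 0 0 0 0 0'
```

```text
time_s: 19.77
eef_pos: [543.4, -183.5, 193.3]
ee_rot: [0.0, 0.795, 0.607, 0.0]
force: [-3.4, 1.6, 9.6]
grip_width: 0.125
grip_force: 40.5
time_s: 20.6
eef_pos: [483.3, -167.1, 156.0]
ee_rot: [-0.001, 0.795, 0.607, -0.0]
force: [-4.5, 1.3, 2.6]
grip_width: 0.121
grip_force: 39.5
time_s: 21.43
eef_pos: [455.2, -159.7, 102.9]
ee_rot: [0.001, 0.795, 0.607, 0.001]
force: [5.1, -0.6, -1.8]
grip_width: 0.122
grip_force: 40.5
```

```bash
python3 -m inch '0 0 0 0 0 0;0 0 0 0 0 0;0 0 0 0 0 0;0 0 0 0 0 0;0 0 0 0 0 0;0 0 -10 0 0 0;0 0 -20 0 0 0;0 0 -30 0 0 0;0 0 -30 0 0 0;0 0 -20 0 0 0' 0.6
python3 -m inch '0 0 0 0 0 0;0 0 0 0 0 0;0 0 0 0 0 0;0 0 0 0 0 0;0 0 0 0 0 0;0 0 0 0 0 0;0 0 0 0 0 0;0 0 0 0 0 0;0 0 0 0 0 0;0 0 0 0 0 0'
python3 look.py l6
```

```text
time_s: 22.27
eef_pos: [454.2, -159.4, 216.0]
ee_rot: [0.002, 0.795, 0.607, 0.001]
force: [0.5, -0.2, -0.1]
grip_width: 0.603
grip_force: 0.0
time_s: 23.1
eef_pos: [453.8, -159.2, 212.4]
ee_rot: [-0.0, 0.795, 0.607, -0.0]
force: [-0.3, 0.1, 0.4]
grip_width: 0.601
grip_force: 0.0
[ 453.8 -159.2  212.4] [-0.     0.795  0.607 -0.   ] [-0.58  0.23  1.65 -0.    1.25 -0.32]
```

View pics/l6.png

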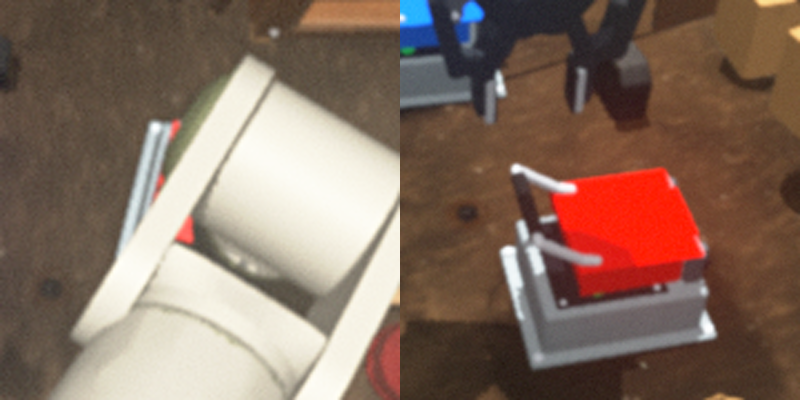

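The guard is flat, with bar ends at crop (517,170) and (535,240) as at the start, and the gripper is clear of it.

```bash
python3 -c "
from rig import ctrl
print(ctrl.finish_job())"
```

```text
the job is handed in; nothing more can be done
None
```

I lifted the red guard upright, flipped the toggle over to the green-dot stop and lowered the guard flat again, never touching the blue guard; the job went in at about 23 s of the 56 s, and no verdict was returned.

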